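# Purge the dosing pump and hold its valve cover over the screw holes

## Task

First press the dosing pump's green plunger head all the way down to its stop to empty the chamber, and let it spring back up. Then pick up the aluminium cover plate by its green rib and hold it level about one centimetre above the valve block, clear of the pump, with each threaded hole showing whole through a plate hole (either way round), and finish while still holding it there steadily, ready for the screws. Leave the bottle, the jar and the screw dish where they stand.

Things in the scene. Friction and masses are not known exactly. Their poses are not given: they have to be found in the camera images.
- pump: Dosing pump, fixed: grey base 110 (x) x 270 (y) x 30 mm high; origin at the centre of its underside, on the bench. At its -y end a white valve block, 90 x 116 mm, top 60 mm above the bench, with an open bay and a threaded hole at each corner. 80 mm from the origin to +y a white round tower, 64 mm across, top 80 mm above the bench, carries the plunger; a thin spout points to -x.
- bay_center (a point): Middle of the valve block's top face (pump frame 0, -70, 60 mm).
- thread0 (a point): Centre of threaded hole 0 (8 mm across, at the -x -y corner in pump axes) at the valve block's flat top face, 60 mm above the bench; the four form a rectangle 48 mm (pump x) by 74 mm (pump y).
- thread1 (a point): Centre of threaded hole 1 (8 mm across, at the +x -y corner in pump axes) at the valve block's flat top face, 60 mm above the bench; the four form a rectangle 48 mm (pump x) by 74 mm (pump y).
- thread2 (a point): Centre of threaded hole 2 (8 mm across, at the +x +y corner in pump axes) at the valve block's flat top face, 60 mm above the bench; the four form a rectangle 48 mm (pump x) by 74 mm (pump y).
- thread3 (a point): Centre of threaded hole 3 (8 mm across, at the -x +y corner in pump axes) at the valve block's flat top face, 60 mm above the bench; the four form a rectangle 48 mm (pump x) by 74 mm (pump y).
- plunger_top (a point): Centre of the top of the green plunger head (disc 40 mm across, 12 mm thick, on a 16 mm steel stem); 110 mm above the bench when up; it moves with the plunger.
- plunger (a joint): Plunger travel in m: 0 up, 0.015 fully down at its stop. Spring: it starts to move at 2 N, needs 8 N to be fully down, and comes back up by itself.
- mat: Black rubber service mat, 150 x 170 x 3 mm, fixed flat on the bench; origin at the centre of its underside. The cover plate starts lying on it.
- cover: Loose aluminium cover plate, 78 (x) x 104 (y) x 4 mm thick, 0.10 to 0.20 kg. Origin: centre of its underside; z up. On its top stands a green upright rib to grip, centred, 12 mm thick (x), 46 mm long (y), its top 38 mm above the underside. It may be fitted either way round (half a turn is the same).
- cover_grip (a point): Point inside the rib, 27 mm above the plate's underside: a good TCP point for a grasp from above, fingers closing along the plate's x axis.
- hole0 (a point): Centre of plate hole 0 (16 mm across, straight through, at the -x -y corner in plate axes), on the underside; the four form a rectangle 48 mm (plate x) by 74 mm (plate y).
- hole1 (a point): Centre of plate hole 1 (16 mm across, straight through, at the +x -y corner in plate axes), on the underside; the four form a rectangle 48 mm (plate x) by 74 mm (plate y).
- hole2 (a point): Centre of plate hole 2 (16 mm across, straight through, at the +x +y corner in plate axes), on the underside; the four form a rectangle 48 mm (plate x) by 74 mm (plate y).
- hole3 (a point): Centre of plate hole 3 (16 mm across, straight through, at the -x +y corner in plate axes), on the underside; the four form a rectangle 48 mm (plate x) by 74 mm (plate y).
- amber_bottle: Bystander: amber bottle with white cap, 36 mm across, 75 mm tall, beside the pump; origin at its underside. Leave alone.
- pill_jar: Bystander: white jar with black cap, 50 mm across, 60 mm tall, beside the mat; origin at its underside. Leave alone.
- screw_dish: Bystander: small white dish holding brass thumbscrews, 60 mm across, 16 mm tall, beside the mat; origin at its underside. Leave alone.
There are look-alikes about, which are no part of the job. Of the things shaped like the cover, the aluminium one is meant.

How it is judged:
By the outcome, as a careful person would: the job done as asked, in the order asked, and still so for the second after the job is handed in, while the arm keeps its last pose, push and grip.
It also fails if it takes over 51 s, if anything falls off the work surface, if the arm or the gripper's body presses on something with over 40 N, if the wrist force passes 120 N, or if a joint passes its speed limit or range.

## Robot

A 7-joint arm with a two-finger parallel gripper is mounted at the origin on the work surface. World frame = base frame: x ahead of the robot, y to its left, z up, the work surface at z = 0. Lengths are in m, angles in rad, forces in N, time in s.
With the tool pointing down it reaches from about 0.4 to 0.875 m from the base axis. Payload 6.5 kg.
Tool frame: the origin (TCP) lies between the finger pads, 19 mm behind the fingertips; this is the grasp point; z points along the fingers, y is the line along which they close (so a half turn about z gives the same grasp; the last joint's range is limited). The gripper opens to 88 mm and grips with 3 to 60 N. Pads are 18 mm wide; open, the fingers measure 123 mm over their backs; the gripper's body (75 mm by 187 mm) begins 45 mm behind the grasp point.
Start: joints at [1.08, 0.536, -0.004, 1.538, 0.003, 1.067, -0.071], TCP at [0.268, -0.592, 0.257] pointing down, gripper open.
Joint ranges: [-2.7, 2.7], [-0.37, 2.16], [-1.27, 1.26], [0.24, 2.4], [-1.31, 4.45], [0.19, 1.91], [-2.76, 2.76]. Speed limits (rad/s): [2.39, 2.39, 3.14, 3.14, 3.14, 3.14, 3.14].

## Interface

Orientations are given as a unit quaternion [w, x, y, z].
In Python, from rig import env gives the robot as it stands.
- The arm moves only by the tool step_hand, called after ">>>" as name(argument=value, ...), one argument or row to a line, values as JSON. Schema: {"type":"object","properties":{"plan":{"type":"array","items":{"type":"number"},"minItems":7,"maxItems":84},"squeeze":{"type":"number"},"only":{"type":"string"},"quiet":{"type":"boolean"},"lines":{"type":"string"}},"required":["plan"],"additionalProperties":false}. plan is one flat list of numbers that holds 1 to 12 rows one after another, with no inner brackets; each row has 7 numbers: dx, dy, dz in shares of 750 mm (1.0 is 750 mm), then a rotation vector rx, ry, rz in a scale on which 1.0 is pi rad, then the finger opening in m; each row is the pose to reach, as a shift and turn from the pose commanded when the call began, along the tool's axes at that moment; what a row does not reach only later rows make up. A row lasts 1/8 s, in which the tool goes at most 0.0625 m and 0.188 rad, less where a joint would pass 70% of its speed; a pose out of reach is approached as far as the arm can. The fingers move at their own pace and stop on an object; squeeze is the grip in N (left out, the last holds). Time passes only in rows, so rows that do not move let the fingers close. The tool returns the time, the measured TCP pose, the force, the opening and the grip force at its end. only (a regular expression) keeps the lines of the reply that match it, lines (a string "A,B") keeps lines A to B, and quiet returns only ok. A shift or turn number past 1, either way, is cut back to 1. Input that does not fit is refused with a message, and nothing moves.
- env.get_obs(): the state, without advancing time (a new reading comes with each control period).
- env.snapshot(name): name is "scene" or "top" or "wrist"; returns a dict with "img" (400x640x3 uint8, red, green, blue), "vfov" (degrees; the focal length in pixels is half the picture's height over the tangent of half this angle, whatever the lens; pixels are square), "cx", "cy" (the principal point, pixels), "k1" (the pictures are not rectified: a ray, as slopes to the right and down, at radius r is drawn at 1 + k1 r^2 times it, then the intrinsics apply), "cam_to_world" (4x4, takes a point from camera to world coordinates). Camera axes: x right, y up, looking along -z (the intrinsics and any distortion apply to the point x, -y, -z); pixel columns grow to the right and rows downward; lengths in m; the calibration is good to about 2 mm. A picture is of the moment at which its call begins. There is no depth.
- env.sign_off(): hands the job in; it is judged then, once.
The state is a dict: "time_s": time; "qpos": joint angles; "dq": joint speeds; "joint_efforts": joint torques, N m; "position": TCP position; "eef_rot": TCP orientation; "ft_force": force on the tool from outside, world axes, zero at the start; "wrist_torque": the same for the moment, N m; "gripper_width": finger opening in m; "finger_force": force on a finger pad.
Only numpy, scipy, OpenCV 4.12 (cv2) and the standard library are available. Lean on these libraries where they do the work, as an engineer would, in place of code of your own. Each camera call takes 0.05 s, during which the arm holds its last target. There are 200 camera calls.

## Working session

There is one attempt and no reset: what is moved stays moved. The work goes in short steps, Python scripts to look and compute and a tool call to move; the robot and the scene stay as the last step left them, time stands still between calls to the robot, and variables do not carry over. Pictures are saved under pics/ and viewed, at most 10 in all, crops included, and the job is handed in when it is done.

```bash
mkdir -p pics; ls; cat > h.py <<'E'
import numpy as np,cv2
from rig import env
from scipy.spatial.transform import Rotation as R
def snap(n,f=None):
    s=env.snapshot(n)
    if f: cv2.imwrite(f'pics/{f}.png',s['img'][:,:,::-1])
    return s
def K(s):
    f=200/np.tan(np.radians(s['vfov'])/2); return np.array([[f,0,s['cx']],[0,f,s['cy']],[0,0,1.]]),np.array([s['k1'],0,0,0,0.])
def plane(s,uv,z):
    k,d=K(s); p=cv2.undistortPoints(np.array(uv,float).reshape(-1,1,2),k,d).reshape(-1,2)
    T=np.array(s['cam_to_world']); r=np.c_[p[:,0],-p[:,1],-np.ones(len(p))]@T[:3,:3].T
    o=T[:3,3]; return o+r*((z-o[2])/r[:,2])[:,None]
def proj(s,P):
    k,d=K(s);T=np.array(s['cam_to_world']);c=(np.atleast_2d(P)-T[:3,3])@T[:3,:3]*[1,-1,-1]
    return cv2.projectPoints(c,np.zeros(3),np.zeros(3),k,d)[0].reshape(-1,2)
def totool(P):
    o=env.get_obs(); q=o['eef_rot']; return R.from_quat(np.r_[q[1:],q[0]]).inv().apply(np.array(P)-o['position'])
E
python3 - <<'E'
from h import *
for n in('top','scene'):
    s=snap(n,n); print(n,s['vfov'],s['cx'],s['cy'],s['k1'],np.round(s['cam_to_world'],3).tolist())
o=env.get_obs();print({k:np.round(v,3).tolist() for k,v in o.items()})
E
```

```text
pics
top 49.46529676787142 321.64204708230125 196.30205426947668 -0.08874886313420653 [[-0.026, 0.995, -0.092, 0.438], [-1.0, -0.027, -0.007, -0.039], [-0.009, 0.092, 0.996, 1.1], [0.0, 0.0, 0.0, 1.0]]
scene 54.235187379811805 322.14497308111754 199.47541220103477 -0.03120795663914653 [[-0.584, -0.654, 0.482, 0.943], [0.812, -0.466, 0.351, 0.254], [-0.005, 0.596, 0.803, 0.751], [0.0, 0.0, 0.0, 1.0]]
{'time_s': 0.1, 'qpos': [1.08, 0.537, -0.004, 1.539, 0.003, 1.067, -0.071], 'dq': [-0.0, -0.002, 0.001, -0.001, -0.002, -0.001, 0.0], 'joint_efforts': [0.003, -57.208, 0.994, -25.223, -0.056, 0.013, -0.0], 'position': [0.268, -0.592, 0.257], 'eef_rot': [-0.001, 0.978, 0.211, -0.0], 'ft_force': [0.812, -0.318, 0.068], 'wrist_torque': [0.013, 0.036, -0.023], 'finger_force': 0.0, 'gripper_width': 0.088}
```

View pics/top.png

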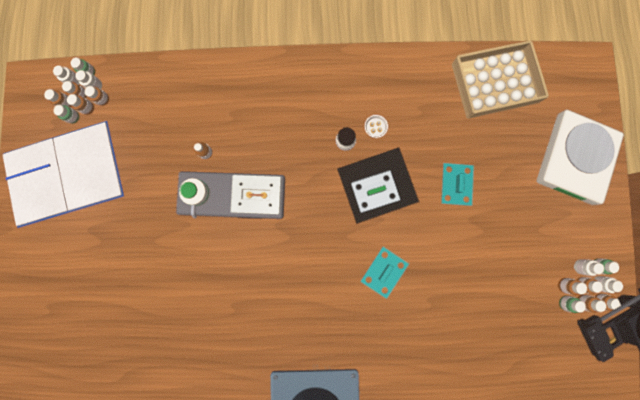

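View pics/scene.png

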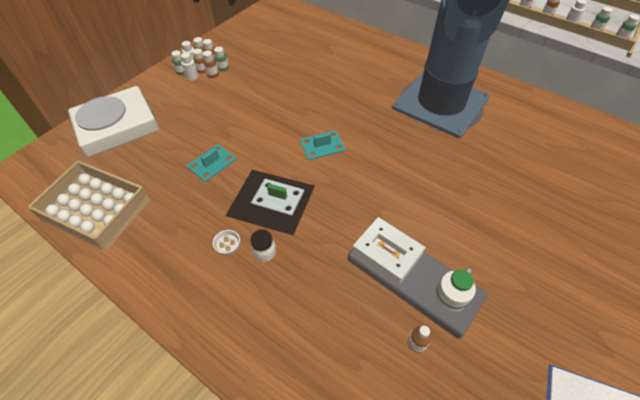

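Top view: the pump is at (230,195), with the green plunger at (188,189) and the valve block at (257,195). Cover candidates are the aluminium plate on the mat at (376,191), a teal plate at (458,184) and a teal plate at (385,272). I choose the aluminium one on the black mat, with the green rib, and will check it in a crop.

```bash
python3 - <<'E'
from h import *
Q={}
for n in('top','scene'):
    s=snap(n); im=s['img']; hsv=cv2.cvtColor(im,cv2.COLOR_RGB2HSV)
    g=cv2.inRange(hsv,(45,110,50),(80,255,255))
    c,l,st,ce=cv2.connectedComponentsWithStats(g)[0:4]
    print(n,[(np.round(ce[i]).tolist(),st[i,4]) for i in range(1,c) if st[i,4]>40])
    for x0,y0,x1,y1,z in ([(170,160,290,225,.06),(335,145,420,225,.007)] if n=='top' else [(345,215,430,280,.06),(225,170,320,235,.007)]):
        w=cv2.inRange(hsv,(0,0,120),(180,60,255)); m=np.zeros_like(w); m[y0:y1,x0:x1]=w[y0:y1,x0:x1]
        cs,hi=cv2.findContours(m,cv2.RETR_CCOMP,cv2.CHAIN_APPROX_NONE)
        for q,h in zip(cs,hi[0]):
            a=cv2.contourArea(q)
            if a>4:
                M=cv2.moments(q); u=[M['m10']/M['m00'],M['m01']/M['m00']]
                print(' hole' if h[3]>=0 else ' blob',round(a),np.round(u,1),np.round(plane(s,[u],z)[0],4), np.round(cv2.minAreaRect(plane(s,q.reshape(-1,2),z)[:,:2].astype(np.float32))[1:],3) if 0 else '')
    if n=='top': cv2.imwrite('pics/crop.png',cv2.resize(im[140:230,165:425,::-1],None,fx=3,fy=3,interpolation=cv2.INTER_CUBIC))
    print(n,'plunger',plane(s,[ce[i] for i in range(1,c) if st[i,4]>40],.11).round(4).tolist())
    print(n,'rib',plane(s,[ce[i] for i in range(1,c) if st[i,4]>40],.036).round(4).tolist())
E
```

```text
top [([188.0, 190.0], np.int32(170)), ([376.0, 190.0], np.int32(63))]
 blob 4137 [229.5 194.5] [0.5452 0.1909 0.06  ] 
 hole 7 [239.5 203.5] [0.5226 0.1667 0.06  ] 
 hole 109 [256.3 194.5] [0.5434 0.1256 0.06  ] 
 hole 6 [270.7 184.7] [0.5662 0.0903 0.06  ] 
 hole 7 [240.5 183.5] [0.5712 0.1638 0.06  ] 
 hole 228 [188.2 189.6] [0.56   0.2927 0.06  ] 
 hole 128 [204.7 194.3] [0.5472 0.2518 0.06  ] 
 blob 1262 [375.1 191. ] [ 0.5493 -0.1674  0.007 ] 
 hole 30 [364.1 204.3] [ 0.5164 -0.1385  0.007 ] 
 hole 28 [391.9 195.6] [ 0.5366 -0.2095  0.007 ] 
 hole 106 [376.2 190. ] [ 0.5518 -0.1702  0.007 ] 
 hole 28 [358.3 186.4] [ 0.5623 -0.1252  0.007 ] 
 hole 30 [385.9 177.9] [ 0.5821 -0.1961  0.007 ] 
 blob 40 [344.8 146.9] [ 0.6649 -0.0942  0.007 ] 
top plunger [[0.5543, 0.2765, 0.11], [0.5414, -0.1586, 0.11]]
top rib [[0.563, 0.3001, 0.036], [0.5491, -0.1675, 0.036]]
scene [([12.0, 129.0], np.int32(1314)), ([277.0, 189.0], np.int32(69)), ([462.0, 279.0], np.int32(315))]
 blob 44 [424.6 262.3] [0.5358 0.2063 0.06  ] 
 hole 10 [427.  263.5] [0.5354 0.2113 0.06  ] 
 blob 80 [363.2 260.1] [0.
[... 220 characters left out ...]
67.  244.2] [0.5668 0.092  0.06  ] 
 hole 64 [395.3 246.7] [0.5386 0.1417 0.06  ] 
 hole 145 [388.3 248.9] [0.5513 0.1327 0.06  ] 
 hole 21 [382.5 238.2] [0.5363 0.1105 0.06  ] 
 hole 7 [380.5 228.5] [0.5183 0.095  0.06  ] 
 blob 38 [229.9 232.2] [ 0.6903 -0.1865  0.007 ] 
 blob 1136 [277.7 196.2] [ 0.5499 -0.1637  0.007 ] 
 hole 26 [288.  207.8] [ 0.5621 -0.1224  0.007 ] 
 hole 24 [259.3 199.4] [ 0.5826 -0.1935  0.007 ] 
 hole 27 [295.5 192.5] [ 0.5162 -0.136   0.007 ] 
 hole 240 [276.1 190.7] [ 0.5392 -0.1776  0.007 ] 
scene plunger [[0.8239, -0.7658, 0.11], [0.59, -0.1206, 0.11], [0.557, 0.2797, 0.11]]
scene rib [[0.8101, -0.8834, 0.036], [0.5493, -0.1638, 0.036], [0.5125, 0.2827, 0.036]]
```

View pics/crop.png

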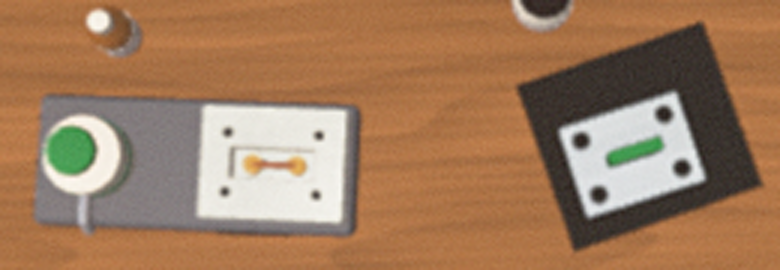

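Crop: the aluminium plate with the green rib and four holes lies on the black mat (holes at crop ≈(581,140), (663,114), (682,167), (599,193)). The plunger disc is at ≈(72,150) and the threads are at ≈(228,132), (319,135), (316,194), (224,191). Choice confirmed, and the hole and thread spacings come out near 48 x 74 mm.

```bash
cat >> h.py <<'E'
def go(P,yaw):  # tool y along yaw (deg) in world, tool z down
    o=env.get_obs();q=o['eef_rot'];A=R.from_quat(np.r_[q[1:],q[0]])
    a=np.radians(yaw);y=np.array([np.cos(a),np.sin(a),0]);z=np.array([0,0,-1.]);x=np.cross(y,z)
    B=R.from_matrix(np.c_[x,y,z]); d=A.inv().apply(np.array(P)-o['position'])
    print('t',round(o['time_s'],2),'pos',o['position'].round(4),'d',d.round(4),'rv',(A.inv()*B).as_rotvec().round(4),'|d|',np.linalg.norm(d).round(3))
E
python3 - <<'E'
from h import *
go([.52,-.2,.25],-3.9); go([.5555,.2785,.17],-3.9)
E
```

```text
t 0.2 pos [ 0.2677 -0.5919  0.2569] d [ 0.3914 -0.2531  0.0071] rv [-1.0000e-03 -5.0000e-04 -1.0779e+00] |d| 0.466
t 0.2 pos [ 0.2677 -0.5919  0.2569] d [ 0.621  -0.6743  0.0876] rv [-1.0000e-03 -5.0000e-04 -1.0779e+00] |d| 0.921
```

The rows are not in the units I measure in: shifts go in shares of 750 mm and turns go in shares of pi rad. I convert before sending: -0.674 m is -0.8987, 0.621 m is 0.828, -1.078 rad is -0.3431.

>>> step_hand(
  plan=[0.5213, -0.3373, 0.0093, -0.0003, 0, -0.3431, 0, 0.5213, -0.3373, 0.0093, -0.0003, 0, -0.3431, 0, 0.5213, -0.3373, 0.0093, -0.0003, 0, -0.3431, 0, 0.5213, -0.3373, 0.0093, -0.0003, 0, -0.3431, 0, 0.5213, -0.3373, 0.0093, -0.0003, 0, -0.3431, 0, 0.5213, -0.3373, 0.0093, -0.0003, 0, -0.3431, 0, 0.5213, -0.3373, 0.0093, -0.0003, 0, -0.3431, 0, 0.828, -0.8987, 0.08, -0.0003, 0, -0.3431, 0, 0.828, -0.8987, 0.08, -0.0003, 0, -0.3431, 0, 0.828, -0.8987, 0.08, -0.0003, 0, -0.3431, 0, 0.828, -0.8987, 0.08, -0.0003, 0, -0.3431, 0, 0.828, -0.8987, 0.08, -0.0003, 0, -0.3431, 0],
  squeeze=20,
)

```text
time_s: 1.7
position: [0.5362, 0.0866, 0.2178]
eef_rot: [0.001, 0.731, 0.682, 0.0]
ft_force: [1.4, -0.8, 0.3]
gripper_width: 0.0007
finger_force: 0.0
```

```bash
python3 -c "
from h import *
go([.5555,.2785,.17],-3.9)"
```

```text
t 1.7 pos [0.5362 0.0866 0.2178] d [0.1928 0.0061 0.0477] rv [ 0.0011  0.0007 -0.0004] |d| 0.199
```

Converted, 0.193 m is 0.2573, 0.03 m is 0.04, 0.001 rad is 0.0003.

>>> step_hand(
  plan=[0.2573, 0.008, 0.04, 0.0003, 0.0003, 0, 0, 0.2573, 0.008, 0.04, 0.0003, 0.0003, 0, 0, 0.2573, 0.008, 0.04, 0.0003, 0.0003, 0, 0, 0.2573, 0.008, 0.04, 0.0003, 0.0003, 0, 0, 0.2573, 0.008, 0.04, 0.0003, 0.0003, 0, 0, 0.2573, 0.008, 0.04, 0.0003, 0.0003, 0, 0],
)

```text
time_s: 2.45
position: [0.556, 0.2745, 0.1879]
eef_rot: [0.0, 0.732, 0.682, -0.0]
ft_force: [-0.2, 0.2, -0.6]
gripper_width: 0.0006
finger_force: 0.0
```

```bash
python3 -c "
from h import *
go([.5555,.2785,.17],-3.9);s=snap('wrist','w1');print(s['vfov'],s['cx'],s['cy'],s['k1']);print(proj(s,[[.5555,.2785,.11]]),proj(s,[env.get_obs()['position']+[0,0,-.019]]))"
```

```text
t 2.45 pos [0.556  0.2745 0.1879] d [ 0.004  -0.0007  0.0179] rv [ 0.0002  0.0011 -0.0027] |d| 0.018
62.529749311618154 315.9925015246556 197.05039091363614 -0.009667939709511669
[[314.92824881 207.17838807]] [[316.19085484 250.9246164 ]]
```

View pics/w1.png

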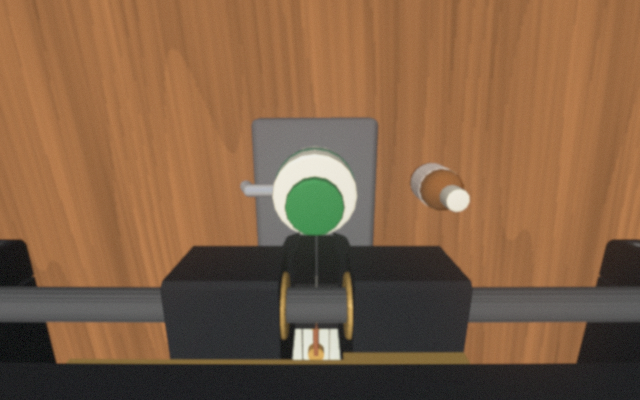

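The wrist view shows the disc centred at (315,208), as predicted (315,207). Pressing now.

Converted, 0.076 m is 0.1013, 0.075 m is 0.1, -0.003 rad is -0.001.

>>> step_hand(
  plan=[0.0053, -0.0013, 0.0533, 0, 0.0003, -0.001, 0, 0.0053, -0.0013, 0.0773, 0, 0.0003, -0.001, 0, 0.0053, -0.0013, 0.088, 0, 0.0003, -0.001, 0, 0.0053, -0.0013, 0.096, 0, 0.0003, -0.001, 0, 0.0053, -0.0013, 0.1, 0, 0.0003, -0.001, 0, 0.0053, -0.0013, 0.1013, 0, 0.0003, -0.001, 0, 0.0053, -0.0013, 0.1013, 0, 0.0003, -0.001, 0],
)

```text
time_s: 3.38
position: [0.5547, 0.2799, 0.1141]
eef_rot: [0.0, 0.73, 0.683, -0.0]
ft_force: [-7.3, -5.9, 16.0]
gripper_width: 0.0003
finger_force: 8.1
```

Converted, 0.002 m is 0.0027.

>>> step_hand(
  plan=[0, 0, 0.0027, 0, 0, 0, 0, 0, 0, 0.0027, 0, 0, 0, 0, 0, 0, 0.0027, 0, 0, 0, 0],
)

```text
time_s: 3.75
position: [0.5548, 0.2799, 0.1139]
eef_rot: [0.001, 0.73, 0.683, -0.0]
ft_force: [-12.0, -10.2, 30.6]
gripper_width: 0.0004
finger_force: 15.3
```

>>> step_hand(
  plan=[0, 0, -0.0267, 0, 0, 0, 0, 0, 0, -0.08, 0, 0, 0, 0, 0, 0, -0.12, 0, 0, 0, 0, 0, 0, -0.16, 0, 0, 0, 0, 0, 0, -0.16, 0, 0, 0, 0.088, 0, 0, -0.16, 0, 0, 0, 0.088],
)

```text
time_s: 4.5
position: [0.5544, 0.2806, 0.2294]
eef_rot: [-0.001, 0.73, 0.684, 0.0]
ft_force: [-0.2, 0.3, -0.2]
gripper_width: 0.0182
finger_force: 0.0
```

```bash
python3 - <<'E'
from h import *
s=snap('scene');hsv=cv2.cvtColor(s['img'],cv2.COLOR_RGB2HSV);g=cv2.inRange(hsv,(45,110,50),(80,255,255))
c,l,st,ce=cv2.connectedComponentsWithStats(g);print([(np.round(ce[i]).tolist(),st[i,4]) for i in range(1,c) if st[i,4]>40])
go([.5494,-.165,.14],15.9)
E
```

```text
[([12.0, 129.0], np.int32(1310)), ([276.0, 188.0], np.int32(60)), ([462.0, 279.0], np.int32(315))]
t 4.55 pos [0.5542 0.2804 0.2289] d [-0.4448  0.0243  0.0885] rv [-0.0012 -0.0009 -0.3426] |d| 0.454
```

Converted, -0.51 m is -0.68, -0.45 m is -0.6, -0.34 rad is -0.1082.

>>> step_hand(
  plan=[-0.6, 0.032, 0.0267, -0.0003, -0.0003, -0.1082, 0.088, -0.6, 0.032, 0.0267, -0.0003, -0.0003, -0.1082, 0.088, -0.6, 0.032, 0.0267, -0.0003, -0.0003, -0.1082, 0.088, -0.6, 0.032, 0.0267, -0.0003, -0.0003, -0.1082, 0.088, -0.6, 0.032, 0.0267, -0.0003, -0.0003, -0.1082, 0.088, -0.68, 0.0533, 0.0267, -0.0003, -0.0003, -0.1082, 0.088, -0.68, 0.0533, 0.0267, -0.0003, -0.0003, -0.1082, 0.088, -0.68, 0.0533, 0.0267, -0.0003, -0.0003, -0.1082, 0.088, -0.68, 0.0533, 0.0267, -0.0003, -0.0003, -0.1082, 0.088, -0.68, 0.0533, 0.0267, -0.0003, -0.0003, -0.1082, 0.088, -0.68, 0.0533, 0.0267, -0.0003, -0.0003, -0.1082, 0.088, -0.68, 0.0533, 0.0267, -0.0003, -0.0003, -0.1082, 0.088],
)

```text
time_s: 6.05
position: [0.5617, -0.2284, 0.2092]
eef_rot: [0.0, 0.602, 0.798, 0.001]
ft_force: [-0.4, 0.4, -0.5]
gripper_width: 0.0876
finger_force: 0.0
```

```bash
python3 - <<'E'
from h import *
go([.5494,-.165,.14],15.9)
s=snap('wrist','w2');print(np.round(s['cam_to_world'],3).tolist())
print(proj(s,[[.5164,-.1375,.007],[.5366,-.2095,.007],[.5623,-.124,.007],[.5823,-.195,.007],[.5494,-.165,.041]]).round())
E
```

```text
t 6.05 pos [ 0.5617 -0.2284  0.2092] d [0.0643 0.0055 0.0692] rv [ 0.0014 -0.001   0.0006] |d| 0.095
[[0.962, -0.264, -0.073, 0.543], [0.274, 0.928, 0.252, -0.164], [0.001, -0.262, 0.965, 0.336], [0.0, 0.0, 0.0, 1.0]]
[[296.  71.]
 [297. 151.]
 [347.  71.]
 [345. 149.]
 [322. 110.]]
```

View pics/w2.png

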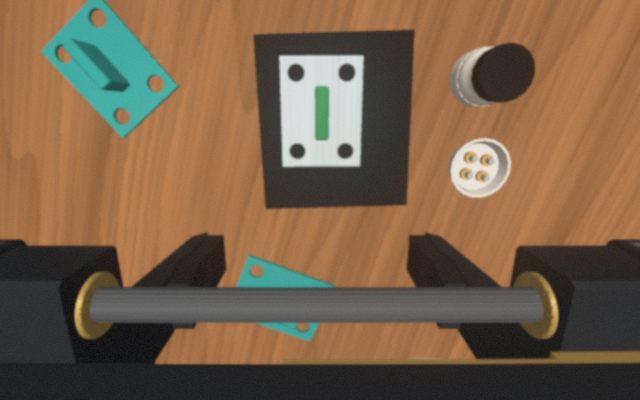

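Wrist view: the plate holes are at (296,72), (347,72), (296,151) and (345,151), with the rib at (322,112). All are within 1–2 px of prediction, so the pose and yaw are confirmed. Going down and gripping.

Converted, 0.17 m is 0.2267, 0.14 m is 0.1867, -0.001 rad is -0.0003.

>>> step_hand(
  plan=[0.0853, 0.0073, 0.04, 0.0003, -0.0003, 0, 0.088, 0.0853, 0.0073, 0.0933, 0.0003, -0.0003, 0, 0.088, 0.0853, 0.0073, 0.1467, 0.0003, -0.0003, 0, 0.088, 0.0853, 0.0073, 0.1867, 0.0003, -0.0003, 0, 0.088, 0.0853, 0.0073, 0.2133, 0.0003, -0.0003, 0, 0.088, 0.0853, 0.0073, 0.2267, 0.0003, -0.0003, 0, 0.088, 0.0853, 0.0073, 0.2267, 0.0003, -0.0003, 0, 0.088],
  squeeze=30,
)

```text
time_s: 6.98
position: [0.5496, -0.1673, 0.0391]
eef_rot: [0.0, 0.603, 0.797, -0.0]
ft_force: [-0.7, 0.0, 0.3]
gripper_width: 0.0881
finger_force: 0.0
```

```bash
python3 -c "
from h import *
go([.5494,-.165,.031],15.9)"
```

```text
t 6.97 pos [ 0.5496 -0.1673  0.0391] d [0.0023 0.0004 0.0081] rv [ 0.0001  0.0006 -0.0023] |d| 0.008
```

Converted, 0.008 m is 0.0107, 0.002 m is 0.0027, -0.002 rad is -0.0006.

>>> step_hand(
  plan=[0.0027, 0, 0.0107, 0, 0.0003, -0.0006, 0.088, 0.0027, 0, 0.0107, 0, 0.0003, -0.0006, 0.088, 0.0027, 0, 0.0107, 0, 0.0003, -0.0006, 0, 0.0027, 0, 0.0107, 0, 0.0003, -0.0006, 0, 0.0027, 0, 0.0107, 0, 0.0003, -0.0006, 0, 0.0027, 0, 0.0107, 0, 0.0003, -0.0006, 0, 0.0027, 0, 0.0107, 0, 0.0003, -0.0006, 0, 0.0027, 0, 0.0107, 0, 0.0003, -0.0006, 0, 0.0027, 0, 0.0107, 0, 0.0003, -0.0006, 0, 0.0027, 0, 0.0107, 0, 0.0003, -0.0006, 0],
  squeeze=35,
)

```text
time_s: 8.22
position: [0.5489, -0.1655, 0.0311]
eef_rot: [-0.0, 0.603, 0.798, 0.0]
ft_force: [-0.1, -0.1, 1.2]
gripper_width: 0.0119
finger_force: 35.0
```

Converted, -0.13 m is -0.1733, -0.125 m is -0.1667.

>>> step_hand(
  plan=[0, 0, -0.0267, 0, 0, 0, 0, 0, 0, -0.08, 0, 0, 0, 0, 0, 0, -0.1333, 0, 0, 0, 0, 0, 0, -0.1667, 0, 0, 0, 0, 0, 0, -0.1733, 0, 0, 0, 0, 0, 0, -0.1733, 0, 0, 0, 0],
)

```text
time_s: 8.98
position: [0.5486, -0.1656, 0.1611]
eef_rot: [-0.0, 0.603, 0.798, 0.0]
ft_force: [0.1, -0.4, -0.7]
gripper_width: 0.0112
finger_force: 35.0
```

```bash
python3 -c "
from h import *
go([.545,.1297,.15],-3.9)"
```

```text
t 8.97 pos [ 0.5486 -0.1656  0.1611] d [0.285  0.0773 0.0112] rv [-0.00e+00 -2.00e-04  3.45e-01] |d| 0.296
```

Converted, 0.285 m is 0.38, 0.275 m is 0.3667, 0.345 rad is 0.1098.

>>> step_hand(
  plan=[0.04, 0.0107, 0.0013, 0, 0, 0.0127, 0, 0.0933, 0.0267, 0.004, 0, 0, 0.0286, 0, 0.1467, 0.04, 0.0053, 0, 0, 0.0446, 0, 0.2, 0.0547, 0.008, 0, 0, 0.0605, 0, 0.2533, 0.0693, 0.0093, 0, 0, 0.0764, 0, 0.3, 0.0813, 0.012, 0, 0, 0.0891, 0, 0.34, 0.092, 0.0133, 0, 0, 0.1003, 0, 0.3667, 0.1, 0.0147, 0, 0, 0.1066, 0, 0.38, 0.1027, 0.0147, 0, 0, 0.1098, 0, 0.38, 0.1027, 0.0147, 0, 0, 0.1098, 0, 0.38, 0.1027, 0.0147, 0, 0, 0.1098, 0],
)

```text
time_s: 10.35
position: [0.545, 0.1282, 0.1499]
eef_rot: [0.0, 0.731, 0.682, -0.0]
ft_force: [-0.9, -0.5, -1.4]
gripper_width: 0.0116
finger_force: 35.0
```

```bash
python3 - <<'E'
from h import *
go([.545,.1297,.15],-3.9)
s=snap('wrist','w3'); snap('scene','s3')
print('threads',proj(s,[[.5234,.1678,.06],[.5712,.1648,.06],[.5665,.0912,.06],[.5183,.095,.06]]).round(1).tolist())
E
```

```text
t 10.35 pos [0.545  0.1282 0.1499] d [ 0.0015 -0.0001 -0.0001] rv [-0.0005  0.0007 -0.0011] |d| 0.001
threads [[279.3, 152.5], [352.0, 152.0], [349.6, 254.8], [282.3, 254.2]]
```

View pics/w3.png

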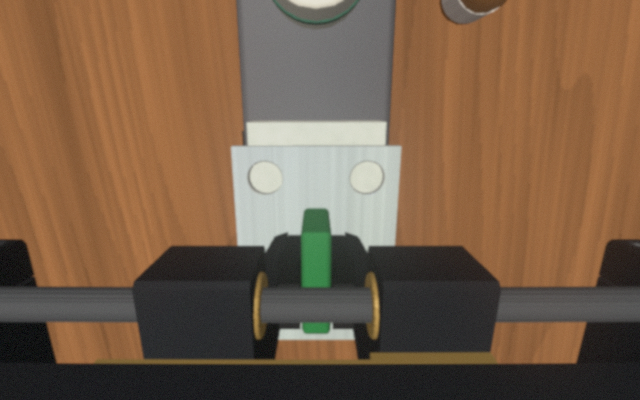

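View pics/s3.png

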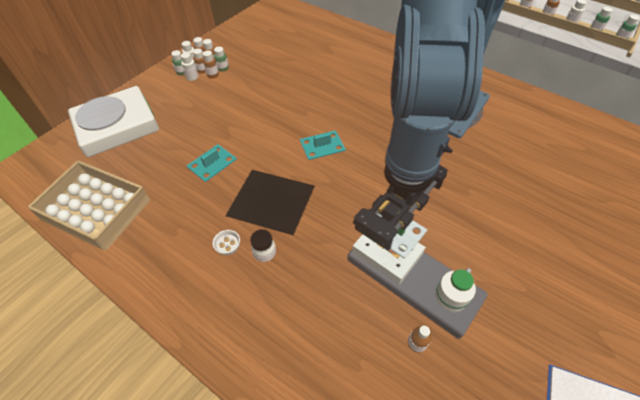

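Wrist view: the plate is held square, with its front holes at (265,177) and (366,177). In the scene view the mat is empty and the jar, dish and bottle have not moved. I'll lower in steps, checking position and tilt.

Converted, 0.042 m is 0.056, 0.038 m is 0.0507, -0.001 rad is -0.0003.

```bash
python3 - <<'E'
from h import *
s=snap('wrist');a=plane(s,[[265,177],[366,177]],.126);print(a.round(4),a.mean(0).round(4),np.degrees(np.arctan2(*(a[1]-a[0])[[1,0]])), np.linalg.norm(a[1]-a[0]))
E
```

```text
[[0.5237 0.1652 0.126 ]
 [0.5709 0.1619 0.126 ]] [0.5473 0.1635 0.126 ] -4.005481676209698 0.04732163174239123
```

>>> step_hand(
  plan=[0.002, 0, 0.0133, 0, 0.0003, -0.0003, 0, 0.002, 0, 0.0267, 0, 0.0003, -0.0003, 0, 0.002, 0, 0.04, 0, 0.0003, -0.0003, 0, 0.002, 0, 0.0507, 0, 0.0003, -0.0003, 0, 0.002, 0, 0.056, 0, 0.0003, -0.0003, 0, 0.002, 0, 0.056, 0, 0.0003, -0.0003, 0, 0.002, 0, 0.056, 0, 0.0003, -0.0003, 0],
)

```text
time_s: 11.38
position: [0.5454, 0.1313, 0.1085]
eef_rot: [-0.0, 0.73, 0.683, 0.001]
ft_force: [0.4, -0.7, -0.3]
gripper_width: 0.0116
finger_force: 35.0
```

```bash
python3 - <<'E'
from h import *
o=env.get_obs();z=o['position'][2];go([.545,.1297,.098],-3.9)
s=snap('wrist');cv2.imwrite('pics/w4.png',cv2.resize(s['img'][60:280,200:430,::-1],None,fx=2.5,fy=2.5))
t=snap('scene');cv2.imwrite('pics/s4.png',cv2.resize(t['img'][190:290,330:460,::-1],None,fx=5,fy=5,interpolation=cv2.INTER_CUBIC))
E
```

```text
t 11.38 pos [0.5454 0.1313 0.1085] d [-0.0016 -0.0003  0.0105] rv [ 0.0005 -0.0015  0.0011] |d| 0.011
```

View pics/w4.png

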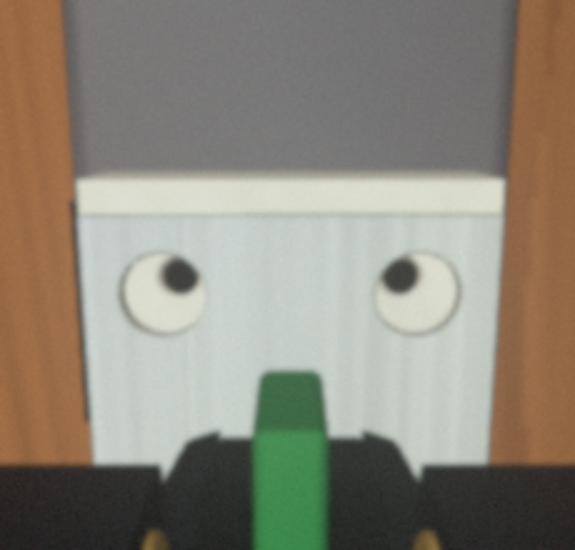

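View pics/s4.png

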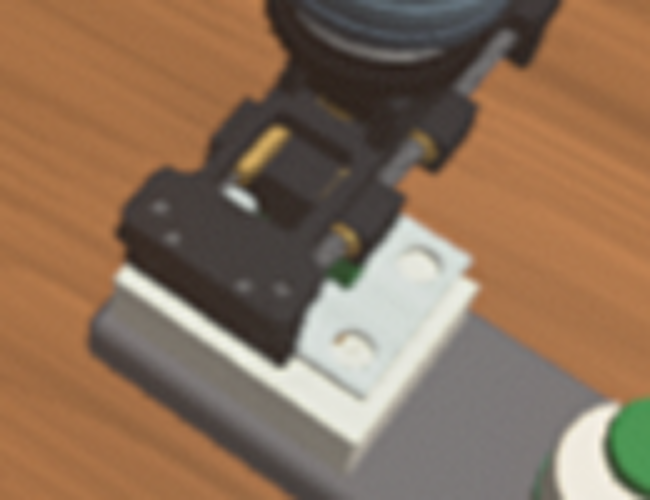

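```bash
cat > m.py <<'E'
from h import *
def meas():
    s=snap('wrist');p=env.get_obs()['position'];im=s['img'];hsv=cv2.cvtColor(im,cv2.COLOR_RGB2HSV)
    W=cv2.resize(im[130:230,230:400],None,fx=4,fy=4,interpolation=cv2.INTER_CUBIC)
    # warm-white block seen through the hole, dark thread
    d=W[:,:,0].astype(int)-W[:,:,2]; g=W.max(2)
    hm=((d>2)&(g>120)|(g<110)).astype(np.uint8)*255; tm=(g<120).astype(np.uint8)*255
    out=[]
    for m,z,lo,hi in((hm,p[2]-.024,2500,7000),(tm,.06,300,1800)):
        m=cv2.morphologyEx(m,cv2.MORPH_OPEN,np.ones((5,5)))
        cs=cv2.findContours(m,cv2.RETR_EXTERNAL,cv2.CHAIN_APPROX_NONE)[0]
        c=[(cv2.minEnclosingCircle(q),cv2.contourArea(q)) for q in cs if lo<cv2.contourArea(q)<hi and q[:,0,0].min()>5]
        uv=[np.array(x[0][0])/4+[230-.375,130-.375] for x in c]; print(np.round(uv,1).tolist(),[(round(x[0][1]/4,1),round(x[1]/16)) for x in c])
        if uv: out.append(plane(s,uv,z)); print(out[-1].round(4).tolist())
    return s,out
meas()
E
python3 - <<'E'
from m import *
s=snap('wrist');z=env.get_obs()['position'][2]
h=plane(s,[[265.2,177.2],[366.8,177.2]],z-.024);t=plane(s,[[272,170],[360,170]],.06);print(h.round(4),t.round(4),(t-h).mean(0).round(4),np.linalg.norm(h[1]-h[0]),np.linalg.norm(t[1]-t[0]))
E
```

```text
[[397.0, 197.6]] [(31.8, 174)]
[[0.5856, 0.1539, 0.0845]]
[] []
[[0.5239 0.168  0.0845]
 [0.5714 0.1647 0.0845]] [[0.5239 0.1669 0.06  ]
 [0.5714 0.1636 0.06  ]] [-0.0001 -0.0011 -0.0245] 0.04762233938883473 0.04763647967595832
```

The threads show inside the front holes. The offset is about 1.1 mm in y and zero in x. I'll make the final lowering with that correction.

Converted, 0.0105 m is 0.014, -0.0011 m is -0.0015, -0.001 rad is -0.0003.

>>> step_hand(
  plan=[-0.0015, 0, 0.004, 0.0002, -0.0003, 0.0003, 0, -0.0015, 0, 0.008, 0.0002, -0.0003, 0.0003, 0, -0.0015, 0, 0.012, 0.0002, -0.0003, 0.0003, 0, -0.0015, 0, 0.014, 0.0002, -0.0003, 0.0003, 0, -0.0015, 0, 0.014, 0.0002, -0.0003, 0.0003, 0, -0.0015, 0, 0.014, 0.0002, -0.0003, 0.0003, 0, -0.0015, 0, 0.014, 0.0002, -0.0003, 0.0003, 0, -0.0015, 0, 0.014, 0.0002, -0.0003, 0.0003, 0],
)

```text
time_s: 12.58
position: [0.5451, 0.1301, 0.0978]
eef_rot: [-0.0, 0.731, 0.683, 0.0]
ft_force: [0.4, -1.1, -1.4]
gripper_width: 0.0115
finger_force: 35.0
```

```bash
python3 - <<'E'
from h import *
go([.545,.1297,.098],-3.9)
s=snap('wrist');t=snap('top')
a=cv2.resize(s['img'][120:250,200:430,::-1],(690,390)); b=cv2.resize(t['img'][165:225,225:295,::-1],(230,197),interpolation=cv2.INTER_CUBIC)
c=np.zeros((590,690,3),np.uint8);c[:390]=a;c[392:589,:230]=b
d=cv2.resize(snap('scene')['img'][215:285,345:440,::-1],(267,197),interpolation=cv2.INTER_CUBIC);c[392:589,240:507]=d
cv2.imwrite('pics/w5.png',c)
E
```

```text
t 12.57 pos [0.5451 0.1301 0.0978] d [-0.0004 -0.     -0.0002] rv [-0.0004 -0.0004  0.0002] |d| 0.0
```

View pics/w5.png

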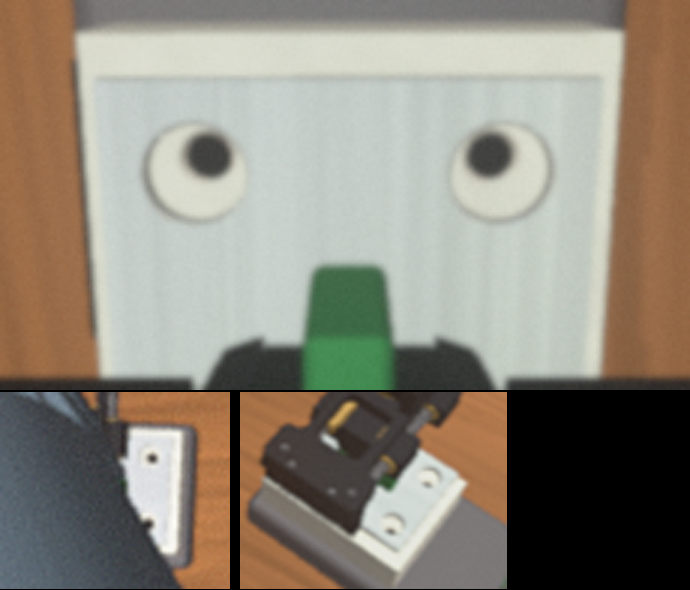

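```bash
python3 - <<'E'
from h import *
s=snap('wrist');z=env.get_obs()['position'][2]
h=plane(s,[[265,177],[367,177]],z-.024);t=plane(s,[[269.7,171.7],[363.3,171.7]],.06);print(h.round(4),t.round(4),(t-h).round(4))
s=snap('top');k=225,165;f=230/70
v=plane(s,[[225+152/f-.2,165+(458-392)/f-.2]],.06);print(v, 'expected thread1 .5665 .0912')
o=env.get_obs();print(o['dq'].round(4),o['ft_force'].round(2))
E
```

```text
[[0.5236 0.1669 0.0737]
 [0.5712 0.1637 0.0737]] [[0.5239 0.1668 0.06  ]
 [0.5714 0.1635 0.06  ]] [[ 0.0003 -0.0001 -0.0137]
 [ 0.0002 -0.0001 -0.0137]]
[[0.56572894 0.08944238 0.06      ]] expected thread1 .5665 .0912
[-0.0007 -0.0005  0.0007  0.0038  0.0007  0.0013  0.0009] [-0.51 -0.75 -2.  ]
```

>>> step_hand(
  plan=[0, 0, 0, 0, 0, 0, 0, 0, 0, 0, 0, 0, 0, 0, 0, 0, 0, 0, 0, 0, 0, 0, 0, 0, 0, 0, 0, 0],
)

```text
time_s: 13.32
position: [0.545, 0.1301, 0.0977]
eef_rot: [-0.0, 0.731, 0.683, -0.0]
ft_force: [0.5, -0.7, -0.1]
gripper_width: 0.0119
finger_force: 35.0
```

Holes and threads line up within 0.3 mm, the plate underside is about 10 mm above the block, and the hold is steady.

```bash
python3 -c "
from rig import env
print(env.sign_off())"
```

```text
the job is handed in; nothing more can be done
None
```

The job is handed in, though I don't have the verdict: the plunger was pressed to its stop and sprang back, and the arm still holds the aluminium cover level about 10 mm above the valve block, with the two front holes measured within 0.3 mm of their threads and the rear pair mostly hidden by the gripper.

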